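Seal a chocolate bar in the pedal press

TASK

Seal the red-wrapped chocolate bar in the press: lay it flat on the press's bed between the steel cleats, push the clear guard shut until it snaps home, then press the pedal right down to its stop, hold it there for a full second and let it come up again. Leave the bar under the shut guard, and do not disturb the other bars and goods.

Things in the scene. Friction and masses are not known exactly. Their poses are not given: they have to be found in the camera images.
- red_bar_center (a point): centre of the red-wrapped bar, the one to seal: loose, flat, 55 mm along its x, 105 mm along y (thin wrapper ends reach 117 mm), 9 mm thick, 85 g. It lies flat on a fixed wooden stand (36 x 80 mm, 16 mm high), its long edges overhanging about 9 mm each side, so it can be taken from above across the 55 mm width
- red_bar: the same red bar; origin at the middle of its underside
- black_bar: black-wrapped bar of the same size on a like stand, not to be disturbed; origin at the middle of its underside
- cream_bar: cream-wrapped bar of the same size on a like stand, not to be disturbed; origin at the middle of its underside
- press: the seal press, a fixed grey machine with a 12 mm base plate; origin on the counter under the middle of its bed; x points from its front (robot side) to its back, y to its left, z up; turned by up to 0.25 rad. Steel cleats 7 mm higher than the bed stand round the two ends of the bar: inner faces 65 mm apart along x, 124 mm along y. The detent post of the guard, 42 mm in front and 96 mm left of mid-bed, is 67 mm high
- bed (a point): middle of the top of the press's black rubber bed (with a brass sealing die sunk in its middle, which the pedal raises flush), 26 mm above the counter; axes as press. Bed 40 mm along x, 96 mm along y: the bar, laid with its long side along y (either way round), overhangs it by 7 mm in front and behind, where fingers have free room down to 15 mm above the counter
- guard (a joint): angle of the guard (rad): 0 = fully shut and level, positive = open; starts leaning back, 1.7 to 2.0. Light friction (about 1 N at its lip) holds it wherever it is left. A sprung ball in the left post makes a detent between 0.10 and 0.05 rad: about 6 N down at the lip pushes it past, then it snaps to 0 and stays
- guard_hinge (a point): middle of the guard's hinge line, 50 mm above the counter, 78 mm behind the middle of the bed; axes as press, hinge line along y. The guard is a clear flap in a steel frame, 150 mm wide, 8 mm thick, reaching 142 mm from the hinge line; a round steel anvil, 36 mm across, centred 78 mm from the hinge line, stands 10 mm out of its outer face
- guard_lip (a point): top face of the red lip along the guard's free edge, 128 mm from the hinge line, midway across; moves with the guard. Push here. Shut, it is 54 mm above the counter and 50 mm in front of the middle of the bed. Its x points from lip to hinge, z out of the guard's outer face (up when shut)
- pedal (a joint): angle of the pedal (rad): 0 = up at rest, 0.28 = down on its stop; a spring returns it. At the pad it takes about 6 N to start and 12 N to reach the stop
- pedal_pad (a point): where to press: middle of the ribbed black tread of the pedal, top face. The pedal, 56 mm wide, is hinged 85 mm behind this point, on the right-hand side of the press (150 mm right of the bed), and slopes up towards the robot. At rest the pad is about 54 mm above the counter; pushed straight down it sinks about 24 mm to the stop
- dark_bear: dark chocolate bear, 71 mm tall, bystander; origin under its middle
- light_bear: light brown chocolate bear, 71 mm tall, bystander; origin under its middle
- gift_box: black gift box with gold ribbon, 69 x 89 x 57 mm, bystander; origin under its middle
- spool: gold ribbon spool, 60 mm across, 30 mm high, bystander; origin under its middle
Things that resemble listed ones, but are neither listed nor needed, are in the scene too. There is more than one size of the red_bar; the job needs the middle-sized.

How it is judged (in metres and radians):
On the way, in this order (a step that is already met when the one before it is completed fails the run):
1. the red bar lies flat on the bed between the cleats, let go (x of red_bar_center in the frame of bed between -0.008 and 0.008 m and y of red_bar_center in the frame of bed between -0.013 and 0.013 m and z of red_bar_center in the frame of bed between -0.008 and 0.008 m and angle between the z axis of red_bar_center and the z axis of bed, either way round below 0.06 rad and contact force between the fingers and red_bar below 0.05 N), for 0.2 s.
2. the guard is shut past its detent over the bar, with the pedal not yet pressed (x of red_bar_center in the frame of bed between -0.008 and 0.008 m and y of red_bar_center in the frame of bed between -0.013 and 0.013 m and z of red_bar_center in the frame of bed between -0.008 and 0.008 m and angle between the z axis of red_bar_center and the z axis of bed, either way round below 0.06 rad and value of joint guard below 0.03 rad and value of joint pedal below 0.08 rad), for 0.2 s.
3. the pedal is held down on its stop, the guard shut (x of red_bar_center in the frame of bed between -0.008 and 0.008 m and y of red_bar_center in the frame of bed between -0.013 and 0.013 m and z of red_bar_center in the frame of bed between -0.008 and 0.008 m and angle between the z axis of red_bar_center and the z axis of bed, either way round below 0.06 rad and value of joint guard below 0.03 rad and value of joint pedal above 0.25 rad), for 0.8 s.
At the end, for the whole second after the job is handed in: the red bar lies at rest on the bed (centre within 8 mm of the bed's middle front to back and 13 mm sideways, flat), the guard is shut past its detent (under 0.03 rad) and the pedal is back up (under 0.04 rad) (x of red_bar_center in the frame of bed between -0.008 and 0.008 m and y of red_bar_center in the frame of bed between -0.013 and 0.013 m and z of red_bar_center in the frame of bed between -0.008 and 0.008 m and angle between the z axis of red_bar_center and the z axis of bed, either way round below 0.06 rad and value of joint guard below 0.03 rad and value of joint pedal below 0.04 rad and linear speed of red_bar below 0.02 m/s); the robot touches nothing.
It fails at once if another bar, a bear, the gift box or the spool is moved by more than 25 mm (distance of any of black_bar, cream_bar, dark_bear, light_bear, gift_box, spool from where it was at the start of the episode above 0.025 m).
It fails at once if the pedal is pressed while the guard is open (value of joint pedal above 0.12 rad and value of joint guard above 0.06 rad).
It also fails if it takes over 72 s, if anything falls off the work surface, if the arm or the gripper's body presses on something with over 40 N, if the wrist force passes 120 N, or if a joint passes its speed limit or range.

ROBOT

A 6-joint arm with a two-finger parallel gripper is mounted at the origin on a cart in front of the work surface, level with it; the furniture and walls round the work are solid. World frame = base frame: x ahead of the robot, y to its left, z up, the work surface at z = 0. Lengths are in mm, angles in rad, forces in N, time in s.
With the tool pointing down it reaches from about 275 to 775 mm from the base axis. Payload 14.6 kg.
Tool frame: the origin (TCP) lies midway between the tips of the shut fingers; the grasp point (between the pads) lies 19 mm behind it; z points along the fingers, y is the line along which they close (so a half turn about z gives the same grasp; the last joint's range is limited). The gripper opens to 85 mm and grips with 20 to 120 N. Pads are 22 mm wide; open, the fingers measure 114 mm over their backs; the gripper's body (76 mm by 85 mm) begins 54 mm behind the grasp point. The pads swing forward as they close: fully open they stand 13 mm farther back than shut.
Start: joints at [0.998, 0.263, -0.048, 1.259, 0, 1.415], TCP at [213.024, 479.843, 231.278] pointing down, gripper open.
Joint ranges: [-2.65, 2.65], [-0.89, 1.7], [-1.18, 1.37], [-2.13, 2.11], [-1.35, 1.29], [-3.14, 3.14]. Speed limits (rad/s): [1.89, 1.89, 2.57, 2.79, 3.14, 3.14].

INTERFACE

Orientations are given as a unit quaternion [w, x, y, z].
In Python, from rig import robot gives the robot as it stands.
- The arm moves only by the shell command python3 -m handwheel 'ROWS' [OPENING] [FORCE]. ROWS is JSON, a list that holds one entry, the list of rows, each a list of 4 numbers: the shift along the tool's x, y, z scaled (see below), then the turn about the tool's z scaled (see below). In form: [[[dx, dy, dz, twist], ...]]. A call has 1 to 12 rows; each row shifts and turns the commanded pose from where the row before left it, along the tool's axes as they then stand; what a row does not reach is not made up. The controller multiplies each number of a shift by 1000 mm and each number of a turn by 180 degrees. A row lasts 1/8 s, in which the tool goes at most 62.5 mm and 10.7 degrees, less where a joint would pass 70% of its speed; a pose out of reach is approached as far as the arm can. A call with a number of a shift or a turn outside -1 to 1 is refused whole. A call with a gripper value outside its range is refused whole. OPENING is the gripper command: -1 is shut, 1 is fully open, values between are in proportion, set as the call begins (- or left out, the last holds). The fingers move at their own pace and stop on an object; FORCE is the grip in N (left out, the last holds). Time passes only in rows, so rows that do not move let the fingers close. It gives the time, the measured TCP pose, the force, the opening and the grip force at its end, in the units of the state.
- robot.get_state(): the state, without advancing time (a new reading comes with each control period).
- robot.read_camera(name): name is "scene" or "top"; returns the picture (420x560x3 uint8, red, green, blue); there is no depth.
- robot.calibration(name): a dict with "fx", "fy", "cx", "cy" (pixels), "R" (3x3) and "t" (3): a world point X has camera coordinates R X + t. Camera axes: x right, y down, z forward; pixel columns grow to the right and rows downward; lengths in mm; the calibration is good to about 2 mm. A picture is of the moment at which its call begins. calibration takes no time and is no camera call.
- robot.sign_off(): hands the job in; it is judged then, once.
Trained networks look in the newest picture that a camera, given by its name, has taken for a name from the list of things; names that differ only in an ending like _2 or _b are one class to them, and where a whole thing is asked for, a point or a joint stands for the part that bears it (a point fixed in the world has none). Each returns a list of dicts, best first, with "confidence" (0 to 1); they miss things now and then, are a little off and sometimes report something else, mostly with a low value. They report only what shows in the picture. A call takes as long as a camera call. They do not tell look-alikes from the thing itself.
- robot.search_frame(camera, name): "centre" ([x, y, z] in mm, in the coordinates of the camera as it stood for that picture, good to about 4 mm: the middle of the surface that is visible of it).
- robot.regions_of(camera, name): "mask" (420x560 bool, what is visible of it).
- robot.place_of(camera, name): "centre" ([x, y, z] in mm, in the coordinates of the camera as it stood for that picture, good to about 4 mm: a listed point, or the origin of a listed thing).
The state is a dict: "time_s": time; "q": joint angles; "joint_velocities": joint speeds; "tau": joint torques, N m; "tcp_pos": TCP position; "orientation": TCP orientation; "contact_force": force on the tool from outside, world axes, zero at the start; "torque": the same for the moment, N m; "grip_width": finger opening in mm; "grasp_force": force on a finger pad.
Only numpy, scipy, OpenCV 4.12 (cv2) and the standard library are available. Lean on these libraries where they do the work, as an engineer would, in place of code of your own. Each camera call takes 0.05 s, during which the arm holds its last target. There are 200 camera calls.

## Working session

There is one attempt and no reset: what is moved stays moved. The work goes in short steps, Python scripts to look and compute and a shell command to move; the robot and the scene stay as the last step left them, time stands still between calls to the robot, and variables do not carry over. Pictures are saved under pics/ and viewed, at most 10 in all, crops included, and the job is handed in when it is done.

```bash
mkdir -p pics
cat > h.py <<'E'
import numpy as np, cv2
from rig import robot
from scipy.spatial.transform import Rotation as Rn
def save(cam,f):
    im=robot.read_camera(cam); cv2.imwrite('pics/'+f,im[:,:,::-1]); return im
def w(cam,p):
    c=robot.calibration(cam); return np.array(c['R']).T@(np.array(p)-np.array(c['t']))
def px(cam,X):
    c=robot.calibration(cam); p=np.array(c['R'])@np.array(X)+np.array(c['t']); return np.array([c['fx']*p[0]/p[2]+c['cx'],c['fy']*p[1]/p[2]+c['cy']])
def ray(cam,uv,z):
    c=robot.calibration(cam);R=np.array(c['R']);o=-R.T@np.array(c['t']);d=R.T@np.array([(uv[0]-c['cx'])/c['fx'],(uv[1]-c['cy'])/c['fy'],1]);return o+d*(z-o[2])/d[2]
def st():
    s=robot.get_state(); R=Rn.from_quat(np.array(s['orientation'])[[1,2,3,0]]).as_matrix()
    return s,R
def go(target,yaw=None):
    "shift in tool axes (m) to target mm"
    s,R=st(); print('shift',np.round(R.T@(np.array(target)-s['tcp_pos'])/1000,4),'yaw of tool y deg',np.degrees(np.arctan2(R[1,1],R[0,1])))
E
python3 - <<'E'
from h import *
s,R=st(); print(s); print(R.round(3))
for cam in ['scene','top']:
    save(cam,cam+'0.png'); c=robot.calibration(cam); print(cam,'pos',-np.array(c['R']).T@np.array(c['t']))
    for n in ['red_bar_center','bed','press','guard_hinge','guard_lip','pedal_pad','black_bar','cream_bar','dark_bear','light_bear','gift_box','spool']:
        print(n,[(np.round(w(cam,d['centre'])).tolist(),round(d['confidence'],2)) for d in robot.place_of(cam,n)[:4]])
E
```

```text
{'time_s': 0.0, 'q': array([ 9.97700597e-01,  2.63547665e-01, -4.89414724e-02,  1.25942285e+00,
       -9.42199302e-07,  1.41552048e+00]), 'joint_velocities': array([ 4.22354324e-04,  7.91855975e-05, -2.41143004e-04, -8.39685471e-04,
       -1.74176734e-05, -2.19807420e-04]), 'tau': array([ 3.81900463e-03, -6.37607646e+01,  3.84560430e+01,  1.37805229e-02,
        2.26414263e-04, -3.28888541e-05]), 'tcp_pos': array([212.86557416, 479.59766669, 230.81061911]), 'orientation': array([-1.98253283e-04,  2.07393631e-01,  9.78257415e-01, -5.21414098e-04]), 'contact_force': array([-1.03482246, -1.02249653, -0.77784178]), 'torque': array([-0.01553422, -0.00039951, -0.02893565]), 'grasp_force': 0.0, 'grip_width': 85.23759327110446}
[[-0.914  0.406 -0.001]
 [ 0.406  0.914 -0.001]
 [ 0.    -0.001 -1.   ]]
scene pos [-96.56412538 942.93104882 604.75359683]
red_bar_center [([536.0, 557.0, 5.0], 0.82), ([339.0, 312.0, 5.0], 0.79), ([404.0, 190.0, 15.0], 0.78)]
bed [([504.0, -113.0, 23.0], 0.92)]
press [([504.0, -114.0, -3.0], 0.68)]
guard_hinge []
guard_lip []
pedal_pad [([458.0, -260.0, 54.0], 0.7
[... 441 characters left out ...]
190.0, 20.0], 0.93), ([333.0, 318.0, 6.0], 0.83), ([670.0, 202.0, 1.0], 0.62)]
bed [([499.0, -117.0, 22.0], 0.74)]
press [([497.0, -116.0, 2.0], 0.77), ([451.0, -261.0, 57.0], 0.33)]
guard_hinge [([578.0, -120.0, 49.0], 0.86), ([497.0, -116.0, 25.0], 0.71)]
guard_lip [([621.0, -122.0, 168.0], 0.64), ([394.0, 186.0, 15.0], 0.35)]
pedal_pad [([446.0, -262.0, 60.0], 0.63)]
black_bar [([481.0, 366.0, 18.0], 0.73)]
cream_bar [([544.0, 199.0, 12.0], 0.83)]
dark_bear [([675.0, 102.0, -1.0], 0.8), ([574.0, -118.0, 48.0], 0.54)]
light_bear [([670.0, 203.0, -1.0], 0.49), ([481.0, 364.0, 16.0], 0.29)]
gift_box [([332.0, 438.0, -1.0], 0.7), ([685.0, 360.0, 2.0], 0.69)]
spool [([333.0, 439.0, 1.0], 0.6)]
```

View pics/scene0.png

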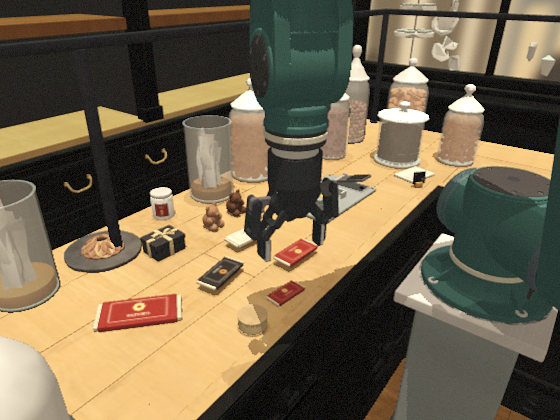

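View pics/top0.png

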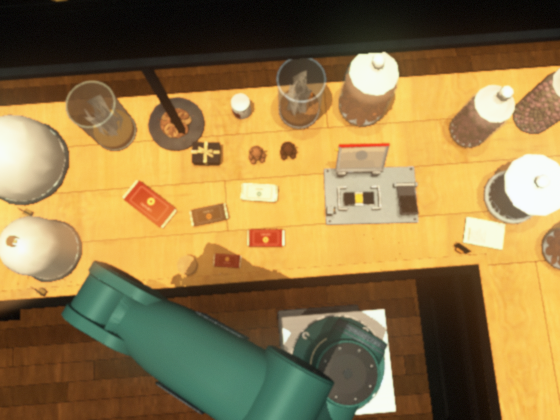

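The scene camera shows the middle red bar on its stand at about (296,252). The large one is at (140,312) and the small one at (286,292). In the top view it is at (266,238), with the press at (370,195) and its guard leaning back. Next I'll measure the bar and press orientation.

```bash
cat > m.py <<'E'
from h import *
def rect(cam,im,mask,z):
    cs,_=cv2.findContours(mask.astype(np.uint8),cv2.RETR_EXTERNAL,cv2.CHAIN_APPROX_NONE); c=max(cs,key=cv2.contourArea)[:,0,:]
    P=np.array([ray(cam,u,z)[:2] for u in c],np.float32); return cv2.minAreaRect(P)
E
python3 - <<'E'
from m import *
for cam in ['top','scene']:
    im=robot.read_camera(cam)
    for d in robot.regions_of(cam,'red_bar'):
        m=d['mask']; r=rect(cam,im,m,23); print(cam,'bar',d['confidence'],m.sum(),r)
    for n,z in [('press',12),('pedal_pad',50)]:
        for d in robot.regions_of(cam,n)[:2]:
            print(cam,n,d['confidence'],d['mask'].sum(),rect(cam,im,d['mask'],z))
    for n in ['bed','guard_hinge','guard_lip','pedal_pad','red_bar_center']:
        print(n,[(np.round(w(cam,d['centre'])).tolist(),round(d['confidence'],2)) for d in robot.place_of(cam,n)[:4]])
im=cv2.imread('pics/top0.png'); cr=im[135:255,220:430]; cv2.imwrite('pics/topc.png',cv2.resize(cr,None,fx=3.8,fy=3.8,interpolation=cv2.INTER_CUBIC))
E
```

```text
top bar 0.6 536 ((396.8282165527344, 192.32374572753906), (109.81109619140625, 47.30450439453125), 85.58307647705078)
top bar 0.55 1288 ((531.7112426757812, 550.9846801757812), (169.4854278564453, 79.80329895019531), 48.6208381652832)
top bar 0.53 369 ((333.2214660644531, 316.31561279296875), (87.283935546875, 41.203033447265625), 82.43031311035156)
top press 0.78 6374 ((547.5567626953125, -156.85665893554688), (298.5093994140625, 265.6936950683594), 86.95606994628906)
top pedal_pad 0.93 625 ((482.6168518066406, -256.87225341796875), (66.68304443359375, 102.68616485595703), 87.7647705078125)
top pedal_pad 0.59 631 ((391.7162170410156, 190.11117553710938), (112.63117218017578, 53.550193786621094), 83.53243255615234)
bed [([497.0, -116.0, 27.0], 0.83)]
guard_hinge [([577.0, -118.0, 49.0], 0.65)]
guard_lip [([622.0, -123.0, 166.0], 0.94), ([683.0, 363.0, 4.0], 0.3)]
pedal_pad [([450.0, -264.0, 54.0], 0.63), ([389.0, 191.0, 22.0], 0.41)]
red_bar_center [([531.0, 558.0, 5.0], 0.94), ([389.0, 193.0, 21.0], 0.6), ([334.0, 316.0, 1.0], 0.56)]
scene bar 0.92 577 ((322.4978332519531, 337.10076904296875), (92.53726959228516, 47.48698425292969), 80.28754425048828)
scene bar 0.72 638 ((397.23040771484375, 193.88796997070312), (119.3668441772461, 61.85400390625), 85.29220581054688)
scene bar 0.7 2494 ((520.640625, 565.8197631835938), (166.51992797851562, 90.26026153564453), 48.35013198852539)
scene press 0.91 1133 ((451.9947814941406, -225.9532470703125), (151.375, 305.5853271484375), 37.969970703125)
scene pedal_pad 0.5 243 ((473.79925537109375, -246.63609313964844), (113.7929916381836, 65.15496826171875), 37.88689422607422)
bed [([501.0, -115.0, 24.0], 0.6)]
guard_hinge []
guard_lip []
pedal_pad [([457.0, -260.0, 52.0], 0.56)]
red_bar_center [([337.0, 319.0, 7.0], 0.85), ([404.0, 190.0, 16.0], 0.84), ([539.0, 558.0, 5.0], 0.63)]
```

View pics/topc.png

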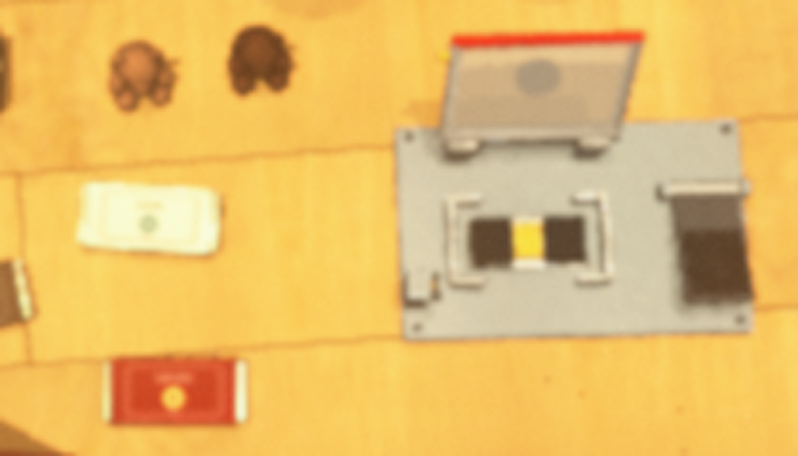

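The crop shows the bar with corners (104,359), (245,357), (246,424) and (105,426). The base plate corners are at (397,128), (738,121), (752,332) and (405,340). The bed spans (470,217)–(585,265).

Run:
```python
from h import *
def g(P,z): return np.array([ray('top',((x+.5)/3.8-.5+220,(y+.5)/3.8-.5+135),z)[:2] for x,y in P])
for n,P,z in [('bar',[(104,359),(245,357),(246,424),(105,426)],24),('plate',[(397,128),(738,121),(752,332),(405,340)],12),('bed',[(470,218),(584,216),(585,264),(471,266)],26),('cleat',[(447,197),(605,192),(611,282),(453,286)],30),('pad',[(676,229),(744,229),(750,299),(684,302)],56)]:
    Q=g(P,z); e=(Q[0]-Q[1]+Q[3]-Q[2])/2; f=(Q[0]-Q[3]+Q[1]-Q[2])/2
    print(n,Q.mean(0).round(1),'long yaw(deg from y)',np.degrees(np.arctan2(-e[0],e[1])).round(2),'other',np.degrees(np.arctan2(f[1],f[0])).round(2),np.linalg.norm(e).round(1),np.linalg.norm(f).round(1))
go([397,191,100])
```

```text
bar [392.8 188.8] long yaw(deg from y) -3.6 other -3.19 116.1 55.5
plate [ 505.8 -155.1] long yaw(deg from y) -3.16 other -3.41 290.1 182.4
bed [ 495.9 -113.6] long yaw(deg from y) -3.4 other -4.9 95.2 40.9
cleat [ 496.6 -114.3] long yaw(deg from y) -2.76 other -2.32 131.7 76.2
pad [ 458.6 -258.1] long yaw(deg from y) -3.13 other -1.63 54.8 59.6
shift [-0.2854 -0.1893  0.1313] yaw of tool y deg 66.06495588582835
```

```bash
python3 -m handwheel '[[[0,0,0,0.055],[0,0,0,0.055],[0,0,0,0.055],[0,0,0,0.055],[0,0,0,0.055],[0,0,0,0.055],[0,0,0,0.055]]]' 1 40
python3 -m handwheel '[[[-0.028,0.02,0,0],[-0.028,0.02,0,0],[-0.028,0.02,0,0],[-0.028,0.02,0,0],[-0.028,0.02,0,0],[-0.028,0.02,0,0],[-0.028,0.02,0,0],[-0.028,0.02,0,0],[-0.028,0.02,0,0],[-0.028,0.02,0.02,0],[0,0,0.05,0],[0,0,0.03,0]]]'
python3 - <<'E'
from h import *
go([395,190.5,100])
E
```

```text
time_s: 3.08
tcp_pos: [213.0, 479.8, 231.3]
orientation: [0.0, 0.729, 0.685, -0.0]
contact_force: [-0.3, 0.3, -0.6]
grip_width: 85.4
grasp_force: 0.0
time_s: 4.58
tcp_pos: [396.4, 188.4, 129.6]
orientation: [-0.0, 0.727, 0.686, -0.001]
contact_force: [0.8, 0.0, 0.4]
grip_width: 85.7
grasp_force: 0.0
shift [ 0.0021 -0.0015  0.0296] yaw of tool y deg -3.3029016833486624
```

```bash
python3 -m handwheel '[[[0.002,-0.001,0.04,0],[0,0,0.04,0],[0,0,0.03,0],[0,0,0.016,0],[0,0,0,0]]]' 1 40
python3 - <<'E'
from h import *
im=save('scene','s1.png'); cv2.imwrite('pics/s1c.png',cv2.resize(im[150:330,200:400,::-1],None,fx=3,fy=3,interpolation=cv2.INTER_CUBIC))
E
```

```text
time_s: 5.2
tcp_pos: [395.4, 190.9, 4.6]
orientation: [-0.0, 0.727, 0.687, -0.001]
contact_force: [0.2, -0.1, 1.4]
grip_width: 85.5
grasp_force: 0.0
```

View pics/s1c.png

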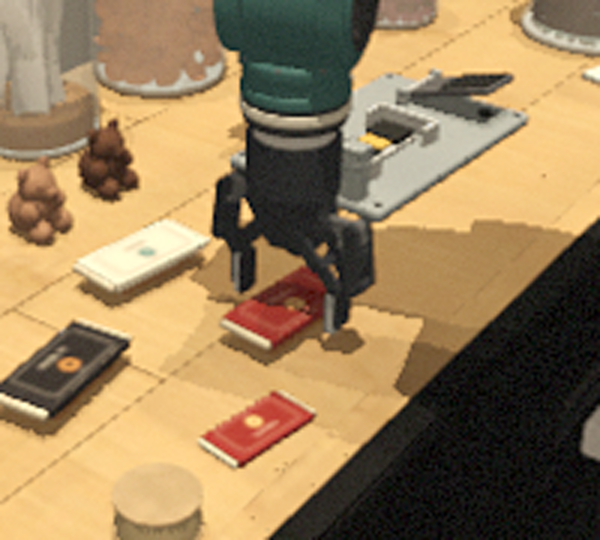

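The crop shows the fingers straddling the middle red bar, with the tips at about (243,285) and (335,325). I'll close on it now.

```bash
python3 -m handwheel '[[[0,0,0.001,0],[0,0,0,0],[0,0,0,0],[0,0,0,0],[0,0,0,0],[0,0,0,0],[0,0,0,0],[0,0,0,0]]]' -1 40
python3 -m handwheel '[[[0,0,-0.01,0],[0,0,-0.02,0],[0,0,-0.03,0],[0,0,-0.03,0],[0,0,-0.03,0],[0,0,0,0]]]'
python3 - <<'E'
from h import *
for cam in ['top','scene']:
    save(cam,cam+'2.png')
    print([(np.round(w(cam,d['centre'])).tolist(),round(d['confidence'],2)) for d in robot.place_of(cam,'red_bar_center')])
    for d in robot.regions_of(cam,'red_bar'):
        ys,xs=np.nonzero(d['mask']);print(d['confidence'],xs.mean(),ys.mean(),d['mask'].sum())
im=cv2.imread('pics/scene2.png'); cv2.imwrite('pics/s2c.png',cv2.resize(im[150:330,200:400],None,fx=3,fy=3,interpolation=cv2.INTER_CUBIC))
go([499,-115,150])
E
```

```text
time_s: 6.25
tcp_pos: [396.5, 191.2, 5.0]
orientation: [0.0, 0.727, 0.687, 0.001]
contact_force: [-1.5, -1.2, 8.0]
grip_width: 54.0
grasp_force: 40.9
time_s: 7.0
tcp_pos: [397.1, 191.3, 126.6]
orientation: [0.001, 0.727, 0.687, 0.002]
contact_force: [0.9, 0.4, -2.3]
grip_width: 54.0
grasp_force: 43.2
[([530.0, 555.0, 8.0], 0.7), ([335.0, 318.0, 5.0], 0.69)]
0.77 225.74869109947645 259.9371727748691 382
0.72 148.89073097211755 203.28786737000755 1327
0.5 208.3029315960912 213.92508143322476 614
[([338.0, 316.0, 4.0], 0.89), ([399.0, 192.0, 139.0], 0.87), ([537.0, 556.0, 3.0], 0.82), ([483.0, 366.0, 20.0], 0.29)]
0.91 285.7574171029668 291.9895287958115 573
0.75 293.87157894736845 210.13684210526316 475
0.56 138.24823870700374 312.12681309573145 2413
0.43 252.50606796116506 319.6055825242718 824
shift [-0.2996  0.1205 -0.0264] yaw of tool y deg -3.238410237654351
```

View pics/s2c.png

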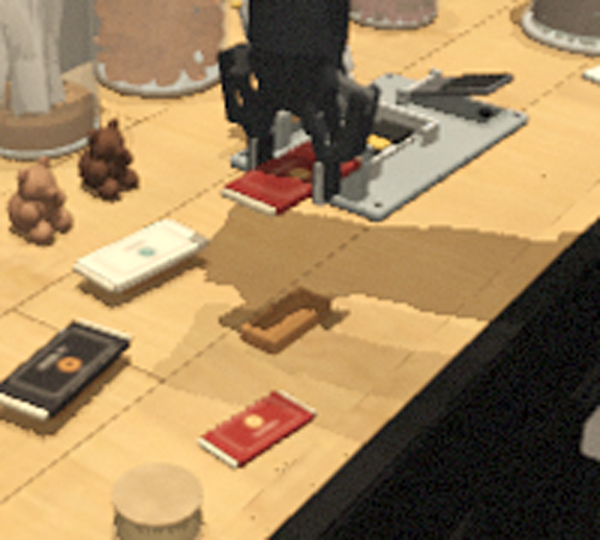

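The crop shows the bar held level at about (290,180), with the stand left empty.

```bash
python3 -m handwheel '[[[-0.033,0.013,-0.01,0],[-0.033,0.013,-0.01,0],[-0.033,0.013,0,0],[-0.033,0.013,0,0],[-0.033,0.013,0,0],[-0.033,0.013,0,0],[-0.033,0.013,0,0],[-0.033,0.013,0,0],[-0.033,0.013,0,0],[0,0.004,0.02,0],[0,0,0.04,0],[0,0,0,0]]]'
python3 - <<'E'
from h import *
for cam in ['top','scene']:
    save(cam,cam+'3.png')
    for n in ['red_bar_center','bed','press']:
        print(cam,n,[(np.round(w(cam,d['centre'])).tolist(),round(d['confidence'],2)) for d in robot.place_of(cam,n)])
im=cv2.imread('pics/scene3.png'); cv2.imwrite('pics/s3c.png',cv2.resize(im[150:240,270:390],None,fx=6,fy=6,interpolation=cv2.INTER_CUBIC))
go([500,-114,70])
E
```

```text
time_s: 8.8
tcp_pos: [498.1, -111.6, 82.1]
orientation: [-0.003, 0.727, 0.687, -0.001]
contact_force: [-0.5, -0.0, -0.5]
grip_width: 54.3
grasp_force: 43.1
top red_bar_center [([334.0, 318.0, 3.0], 0.91), ([530.0, 555.0, 6.0], 0.68)]
top bed []
top press [([450.0, -262.0, 58.0], 0.56)]
scene red_bar_center [([337.0, 315.0, 7.0], 0.93), ([539.0, 554.0, 2.0], 0.82), ([506.0, -112.0, 98.0], 0.5)]
scene bed [([503.0, -114.0, 22.0], 0.91), ([501.0, -110.0, 96.0], 0.36)]
scene press [([503.0, -116.0, -5.0], 0.74)]
shift [-0.0016 -0.0003  0.0151] yaw of tool y deg -3.2313546317976205
```

View pics/s3c.png

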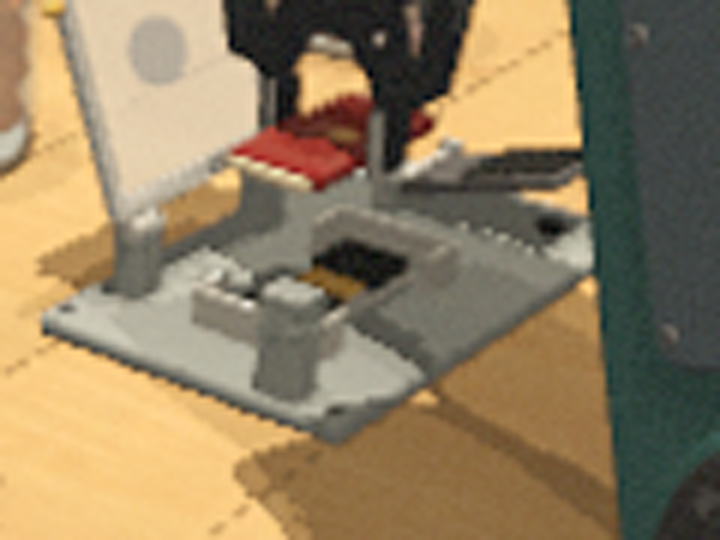

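The crop shows the held bar with its near end from (232,163) to (317,187). The left cleat runs from (195,300) to (340,340), and the detent post is at (290,340). I'll overlay model wireframes to check the registration.

Run:
```python
from h import *
out=[]
a=np.radians(-3.25); ex=np.array([np.cos(a),np.sin(a),0]); ey=np.array([-np.sin(a),np.cos(a),0])
def box(c,hx,hy,z): return [np.array([c[0],c[1],z])+sx*hx*ex+sy*hy*ey for sx,sy in[(1,1),(1,-1),(-1,-1),(-1,1)]]
k=8
for cam,f,x0,y0,wd,ht in [('scene','scene3.png',295,155,60,65),('top','top0.png',315,130,110,60)]:
    im=cv2.imread('pics/'+f)[y0:y0+ht,x0:x0+wd]; kk=480//wd if cam=='scene' else 7
    im=cv2.resize(im,None,fx=kk,fy=kk,interpolation=cv2.INTER_CUBIC)
    L=[(box((500,-114),32.5,62,33),(0,255,0)),(box((500,-114),20,48,26),(255,0,255)),(box((500-.0,-114),0,0,26),(255,0,255))]
    if cam=='scene': L+=[(box((498.1,-111.6),27.5,58.5,97.5),(255,255,0)),(box((498.1,-111.6),27.5,52.5,102),(255,0,0))]
    for P,col in L:
        q=np.array([(px(cam,p)-[x0,y0]+.5)*kk-.5 for p in P]).round().astype(np.int32); cv2.polylines(im,[q],True,col,1); print(q.tolist())
    out.append(im)
h=max(o.shape[0] for o in out)
cv2.imwrite('pics/ov_s.png',out[0]); cv2.imwrite('pics/ov_t.png',out[1])
```

```text
[[77, 340], [263, 238], [402, 283], [220, 392]]
[[125, 354], [268, 274], [354, 302], [213, 386]]
[[241, 328], [241, 328], [241, 328], [241, 328]]
[[102, 187], [280, 96], [401, 132], [226, 227]]
[[112, 170], [272, 90], [393, 126], [236, 210]]
[[169, 400], [442, 394], [451, 535], [175, 541]]
[[199, 429], [411, 425], [415, 511], [203, 516]]
[[307, 470], [307, 470], [307, 470], [307, 470]]
```

View pics/ov_s.png

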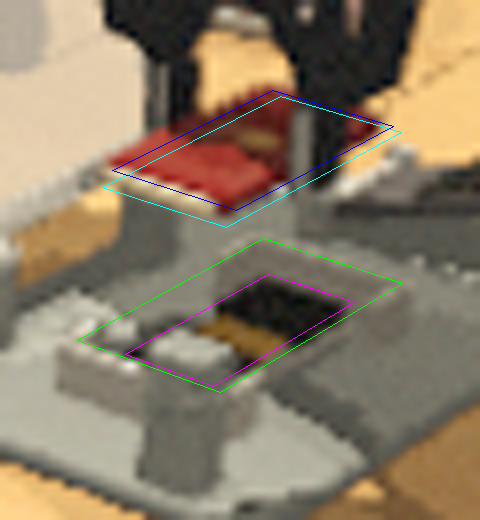

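In the overlay the bar sits about 10 zoomed pixels above its prediction at (222,215), a scene camera bias. The bed outline at (240,330) is about right. I'll refine the bar-to-bed displacement from the top picture alone.

Run:
```python
from h import *
im=cv2.imread('pics/top0.png'); k=6
def sub(x0,y0,w_,h_): return cv2.resize(im[y0:y0+h_,x0:x0+w_],None,fx=k,fy=k,interpolation=cv2.INTER_LINEAR).astype(int)
def cen(m,x0,y0,z):
    cs,_=cv2.findContours(m.astype(np.uint8),0,1); c=cv2.convexHull(max(cs,key=cv2.contourArea))
    P=np.array([ray('top',((u+.5)/k-.5+x0,(v+.5)/k-.5+y0),z)[:2] for u,v in c[:,0]],np.float32)
    M=cv2.moments(P); return np.array([M['m10'],M['m01']])/M['m00'],cv2.minAreaRect(P)
s=sub(240,220,52,36); print('bar',cen((s[...,2]-s[...,1]>85),240,220,25))
for t in (70,95):
  s=sub(338,180,48,36); print('beddark',cen(cv2.morphologyEx((s.sum(2)<3*t).astype(np.uint8),cv2.MORPH_CLOSE,np.ones((75,75))),338,180,26))
im=cv2.imread('pics/top0.png'); 
# dark end strips: columns profile
print(im[198,336:385].sum(1)//3); print(im[186:212,348].sum(1)//3); print(im[186:212,369].sum(1)//3)
```

```text
bar (array([393.10898945, 190.06989537]), ((393.0302734375, 190.50732421875), (100.94367218017578, 57.694664001464844), 85.58391571044922))
beddark (array([ 495.34723906, -117.91209187]), ((495.2337646484375, -115.53349304199219), (78.06771087646484, 27.037694931030273), 87.73178100585938))
beddark (array([ 496.29678988, -106.72513216]), ((495.9899597167969, -103.08509063720703), (111.7986068725586, 37.263736724853516), 87.15108489990234))
[186 168 186 191 181 185 164 120  85  72  71  70  73  70  71  69  70  75
 109 161 180 181 180 178 179 180 163 114  77  70  70  69  69  68  68  69
  74 106 158 188 188 164 146 180 197 192 194 195 195]
[191 191 189 192 188 168 126  84  70  70  71  70  73  71  70  71  70  76
  99 129 167 186 182 184 188 192]
[189 182 182 190 184 155 108  76  70  69  68  69  68  69  68  69  70  92
 147 183 190 194 194 194 194 196]
```

View pics/ov_t.png

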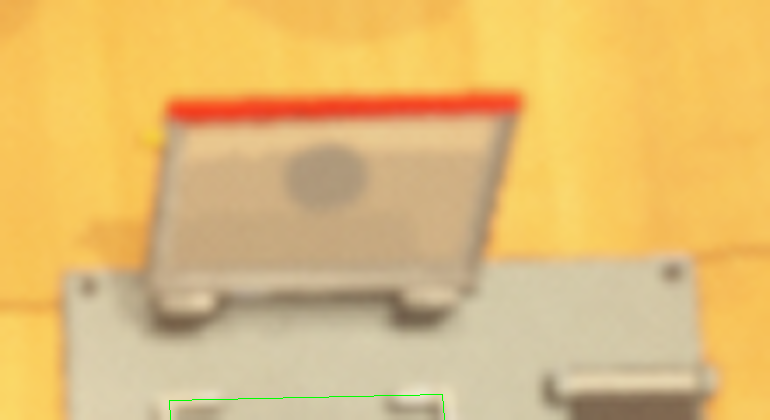

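The top overlay shows the guard, hinge and plate, but the crop cuts off the bed. From the intensity profile the bed centre is at about (358.1,197.8) px. That gives a bar-to-bed shift of about (103.5,-303) mm, so the TCP target is about (500,-112). I'll lower it.

```bash
python3 -m handwheel '[[[0,0.002,0.02,0],[0,0,0.02,0],[0,0,0.013,0],[0,0,0.005,0],[0,0,0.003,0],[0,0,0,0],[0,0,0,0]]]'
python3 -m handwheel '[[[0,0,0.002,0],[0,0,0,0],[0,0,0,0]]]'
```

```text
time_s: 10.07
tcp_pos: [502.3, -112.5, 23.7]
orientation: [0.0, 0.727, 0.687, 0.0]
contact_force: [-0.3, -0.1, -1.6]
grip_width: 53.9
grasp_force: 43.1
time_s: 10.45
tcp_pos: [502.0, -112.4, 21.3]
orientation: [-0.0, 0.727, 0.687, 0.0]
contact_force: [0.4, -0.5, -0.3]
grip_width: 53.9
grasp_force: 43.1
```

```bash
python3 -m handwheel '[[[0,-0.002,0,0],[0,0,0.001,0],[0,0,0.001,0],[0,0,0,0],[0,0,0,0]]]'
python3 -m handwheel '[[[0,0,0.001,0],[0,0,0.001,0],[0,0,0,0],[0,0,0,0]]]'
```

```text
time_s: 11.08
tcp_pos: [500.1, -112.3, 19.3]
orientation: [-0.0, 0.727, 0.687, 0.0]
contact_force: [0.7, 0.6, -1.3]
grip_width: 54.1
grasp_force: 43.1
time_s: 11.58
tcp_pos: [500.0, -112.3, 17.3]
orientation: [-0.0, 0.727, 0.687, 0.0]
contact_force: [0.2, 0.4, -0.9]
grip_width: 54.2
grasp_force: 43.1
```

```bash
python3 -m handwheel '[[[0,0,0.001,0],[0,0,0.001,0],[0,0,0,0],[0,0,0,0]]]'
python3 -m handwheel '[[[0,0,0.001,0],[0,0,0,0],[0,0,0,0]]]'
```

```text
time_s: 12.08
tcp_pos: [500.0, -112.3, 15.3]
orientation: [-0.0, 0.727, 0.687, -0.0]
contact_force: [-0.4, 0.2, 0.3]
grip_width: 54.2
grasp_force: 43.2
time_s: 12.45
tcp_pos: [500.1, -112.3, 15.0]
orientation: [0.0, 0.727, 0.687, 0.0]
contact_force: [-5.3, 0.9, 14.3]
grip_width: 53.9
grasp_force: 44.8
```

```bash
python3 -m handwheel '[[[0,0,-0.001,0],[0,0,0,0],[0,0,0,0],[0,0,0,0],[0,0,0,0]]]' 0.75
python3 -m handwheel '[[[0,0,-0.02,0],[0,0,-0.04,0],[0,0,-0.05,0],[0,0,-0.05,0],[0,-0.05,0,0],[0,-0.05,0,0],[0,-0.02,0,0],[0,0,0,0]]]'
python3 - <<'E'
from h import *
for cam in ['top','scene']:
    save(cam,cam+'4.png')
    for n in ['red_bar_center','guard_lip','guard_hinge']:
        print(cam,n,[(np.round(w(cam,d['centre'])).tolist(),round(d['confidence'],2)) for d in robot.place_of(cam,n)])
a=cv2.imread('pics/scene4.png')[150:230,280:380]; b=cv2.imread('pics/top4.png')[135:235,310:430]
a=cv2.resize(a,(400,320),interpolation=2);b=cv2.resize(b,(384,320),interpolation=2)
cv2.imwrite('pics/c4.png',np.hstack([a,b]))
E
```

```text
time_s: 13.08
tcp_pos: [500.0, -112.3, 15.2]
orientation: [-0.0, 0.727, 0.687, -0.0]
contact_force: [0.7, 0.1, 1.3]
grip_width: 74.9
grasp_force: 0.0
time_s: 14.08
tcp_pos: [379.5, -105.4, 175.6]
orientation: [0.0, 0.727, 0.687, 0.0]
contact_force: [0.5, 0.1, 0.6]
grip_width: 74.5
grasp_force: 0.0
top red_bar_center [([494.0, -112.0, 33.0], 0.93), ([530.0, 556.0, 6.0], 0.76), ([334.0, 319.0, 2.0], 0.75), ([542.0, 201.0, 13.0], 0.73)]
top guard_lip [([622.0, -116.0, 166.0], 0.94), ([681.0, 364.0, 0.0], 0.65), ([575.0, -118.0, 50.0], 0.3), ([499.0, -115.0, 25.0], 0.19)]
top guard_hinge [([576.0, -120.0, 49.0], 0.65), ([496.0, -112.0, 33.0], 0.51)]
scene red_bar_center [([539.0, 557.0, 3.0], 0.97), ([340.0, 316.0, 6.0], 0.83), ([509.0, -111.0, 27.0], 0.51)]
scene guard_lip [([628.0, -116.0, 166.0], 0.75), ([675.0, 202.0, -1.0], 0.4)]
scene guard_hinge [([500.0, -113.0, 26.0], 0.66), ([581.0, -119.0, 53.0], 0.62)]
```

View pics/c4.png

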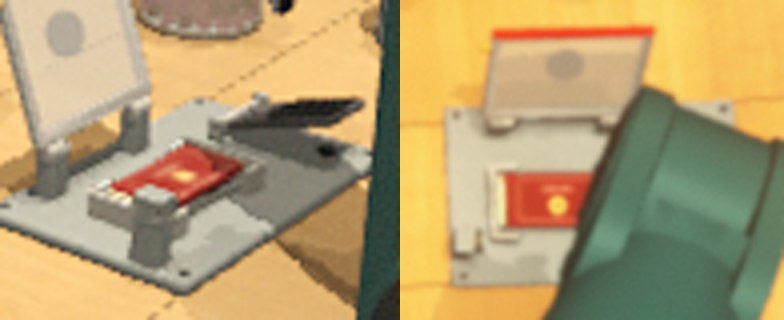

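The crop shows the bar flat between the cleats in both views, at about (180,172) and (550,200), with the guard open behind it. Now I'll shut the gripper, go over and behind the guard, and swing it forward.

```bash
python3 -m handwheel '[[[0,0,-0.04,0],[0,0,-0.025,0],[0,0.036,0,0],[0,0.036,0,0],[0,0.036,0,0],[0,0.036,0,0],[0,0.036,0,0],[0,0.036,0,0],[0,0.036,0,0],[0,0.034,0,0],[0,0,0,0]]]' -1
python3 - <<'E'
from h import *
print(ray('top',(365,125),0)); s,R=st(); print(R.round(3))
E
```

```text
time_s: 15.85
tcp_pos: [667.4, -121.6, 238.5]
orientation: [-0.001, 0.727, 0.687, -0.0]
contact_force: [-0.1, -0.3, 0.3]
grip_width: 0.1
grasp_force: 0.0
[ 745.57394824 -165.59565462    0.        ]
[[ 0.056  0.998 -0.001]
 [ 0.998 -0.056  0.   ]
 [ 0.    -0.001 -1.   ]]
```

```bash
python3 -m handwheel '[[[0,0,0.03,0],[0,0,0.03,0],[0,0,0.028,0],[0,0,0,0]]]'
python3 -m handwheel '[[[0,-0.02,0,0],[0,-0.02,0,0],[0,-0.02,0,0],[0,-0.02,0,0],[0,-0.009,0,0],[0,0,0,0]]]'
python3 - <<'E'
from h import *
for c in ['top','scene']:
    save(c,c+'5.png'); print([(np.round(w(c,d['centre'])).tolist(),round(d['confidence'],2)) for d in robot.place_of(c,'guard_lip')])
E
```

```text
time_s: 16.35
tcp_pos: [664.3, -121.3, 150.7]
orientation: [-0.002, 0.727, 0.687, -0.001]
contact_force: [0.7, -0.9, 0.9]
grip_width: 0.2
grasp_force: 0.0
time_s: 17.1
tcp_pos: [577.0, -116.8, 153.2]
orientation: [0.0, 0.727, 0.687, 0.0]
contact_force: [-0.2, 0.6, -0.3]
grip_width: 0.3
grasp_force: 0.0
[]
[([564.0, -116.0, 178.0], 0.86), ([577.0, -118.0, 51.0], 0.34)]
```

```bash
python3 -m handwheel '[[[0,-0.0125,0.003,0],[0,-0.0125,0.003,0],[0,-0.015,0.003,0],[0,-0.015,0.003,0],[0,-0.015,0.007,0],[0,-0.015,0.009,0],[0,-0.012,0.012,0],[0,-0.01,0.014,0],[0,0,0,0]]]'
python3 - <<'E'
from h import *
for c in ['top','scene']:
    save(c,c+'6.png'); print([(np.round(w(c,d['centre'])).tolist(),round(d['confidence'],2)) for d in robot.place_of(c,'guard_lip')])
E
```

```text
time_s: 18.42
tcp_pos: [469.5, -110.4, 97.7]
orientation: [-0.001, 0.727, 0.687, -0.0]
contact_force: [0.2, 1.0, 1.1]
grip_width: 0.2
grasp_force: 0.0
[([456.0, -110.0, 93.0], 0.87)]
[([462.0, -114.0, 98.0], 0.56), ([504.0, -116.0, 27.0], 0.34)]
```

```bash
python3 -m handwheel '[[[0,-0.005,0.01,0],[0,-0.005,0.01,0],[0,-0.004,0.009,0],[0,-0.004,0.006,0],[0,0,0.004,0],[0,0,0.003,0],[0,0,0.001,0],[0,0,0,0]]]'
python3 -m handwheel '[[[0,0,0.001,0],[0,0,0.001,0],[0,0,0,0],[0,0,0,0]]]'
```

```text
time_s: 19.62
tcp_pos: [452.1, -109.6, 55.3]
orientation: [-0.0, 0.727, 0.687, -0.0]
contact_force: [0.4, -0.3, 0.5]
grip_width: 0.2
grasp_force: 0.0
time_s: 20.12
tcp_pos: [452.2, -109.6, 53.8]
orientation: [0.0, 0.727, 0.687, 0.0]
contact_force: [-2.2, 0.7, 11.7]
grip_width: -0.2
grasp_force: 5.9
```

```bash
python3 -m handwheel '[[[0,0,-0.03,0],[0,0,-0.03,0],[-0.025,0.002,0,0],[-0.025,0.002,0,0],[-0.025,0.002,0,0],[-0.025,0.002,0,0],[-0.025,0.002,0,0],[-0.025,0.001,0,0],[0,0,0,0]]]'
python3 - <<'E'
from h import *
for c in ['top','scene']:
    save(c,c+'7.png')
    for n in ['guard_lip','pedal_pad']: print(c,n,[(np.round(w(c,d['centre'])).tolist(),round(d['confidence'],2)) for d in robot.place_of(c,n)])
a=cv2.imread('pics/scene7.png')[140:240,270:395]; cv2.imwrite('pics/c7.png',cv2.resize(a,None,fx=5,fy=5,interpolation=2))
E
```

```text
time_s: 21.25
tcp_pos: [454.6, -261.3, 113.1]
orientation: [0.0, 0.727, 0.686, -0.0]
contact_force: [-0.1, 0.6, -0.0]
grip_width: 0.1
grasp_force: 0.0
top guard_lip [([447.0, -111.0, 50.0], 0.8)]
top pedal_pad [([450.0, -261.0, 58.0], 0.48)]
scene guard_lip [([451.0, -109.0, 54.0], 0.72), ([332.0, 438.0, 1.0], 0.58)]
scene pedal_pad [([454.0, -260.0, 53.0], 0.61), ([675.0, 104.0, -1.0], 0.27)]
```

View pics/c7.png

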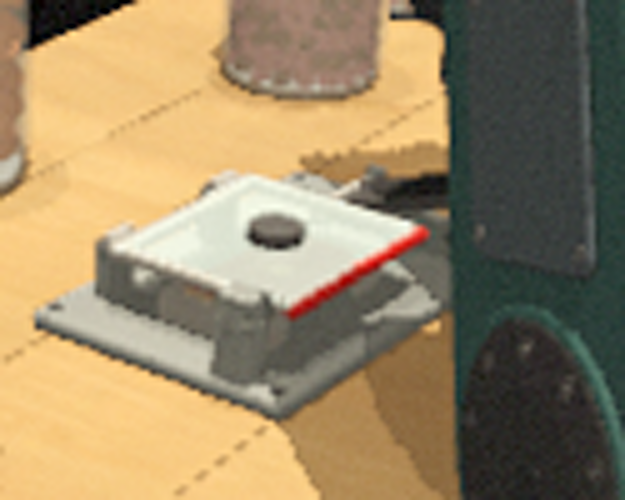

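The crop shows the guard shut and level, with its red lip running from (290,310) to (430,235). The lip height reads about 52 mm. Now the pedal.

```bash
python3 -m handwheel '[[[0,0,0.03,0],[0,0,0.02,0],[0,0,0.006,0],[0,0,0.006,0],[0,0,0.006,0],[0,0,0.005,0],[0,0,0,0]]]'
python3 -m handwheel '[[[0,0,0.004,0],[0,0,0.003,0],[0,0,0.001,0],[0,0,0,0]]]'
```

```text
time_s: 22.42
tcp_pos: [454.9, -260.3, 41.0]
orientation: [0.001, 0.727, 0.687, -0.0]
contact_force: [-4.7, -0.6, 8.4]
grip_width: -0.2
grasp_force: 4.1
time_s: 22.92
tcp_pos: [454.4, -260.4, 33.2]
orientation: [0.0, 0.727, 0.687, -0.001]
contact_force: [-6.1, 0.1, 9.7]
grip_width: 0.3
grasp_force: 5.2
```

```bash
python3 -m handwheel '[[[0,0,0.001,0],[0,0,0.001,0],[0,0,0.001,0],[0,0,0,0]]]'
python3 -m handwheel '[[[0,0,0.001,0],[0,0,0.001,0],[0,0,0,0]]]'
```

```text
time_s: 23.42
tcp_pos: [454.3, -260.4, 30.2]
orientation: [0.0, 0.727, 0.687, -0.001]
contact_force: [-7.7, -1.2, 12.2]
grip_width: 0.4
grasp_force: 5.6
time_s: 23.8
tcp_pos: [454.3, -260.5, 29.5]
orientation: [0.001, 0.727, 0.687, -0.001]
contact_force: [-13.5, 3.9, 35.6]
grip_width: -0.1
grasp_force: 17.8
```

```bash
python3 -m handwheel '[[[0,0,-0.0005,0],[0,0,0,0],[0,0,0,0],[0,0,0,0],[0,0,0,0],[0,0,0,0],[0,0,0,0],[0,0,0,0],[0,0,0,0],[0,0,0,0],[0,0,0,0]]]'
python3 -m handwheel '[[[0,0,-0.005,0],[0,0,-0.008,0],[0,0,-0.01,0],[0,0,-0.02,0],[0,0,-0.03,0],[0,0,-0.04,0],[0,0,0,0],[0,0,0,0]]]'
python3 - <<'E'
from h import *
for c in ['top','scene']:
    save(c,c+'8.png')
    for n in ['guard_lip','pedal_pad','red_bar_center']: print(c,n,[(np.round(w(c,d['centre'])).tolist(),round(d['confidence'],2)) for d in robot.place_of(c,n)])
E
```

```text
time_s: 25.18
tcp_pos: [454.3, -260.4, 29.6]
orientation: [0.001, 0.727, 0.687, -0.001]
contact_force: [-12.8, 2.1, 29.2]
grip_width: 0.4
grasp_force: 14.3
time_s: 26.18
tcp_pos: [454.6, -259.9, 140.7]
orientation: [0.0, 0.727, 0.687, -0.0]
contact_force: [0.2, -0.8, 0.0]
grip_width: -0.3
grasp_force: 0.0
top guard_lip [([446.0, -113.0, 51.0], 0.89), ([681.0, 362.0, 4.0], 0.32)]
top pedal_pad [([448.0, -261.0, 54.0], 0.45)]
top red_bar_center [([331.0, 319.0, 1.0], 0.87), ([530.0, 554.0, 5.0], 0.82)]
scene guard_lip [([453.0, -114.0, 53.0], 0.55)]
scene pedal_pad [([506.0, -114.0, -2.0], 0.73), ([460.0, -261.0, 53.0], 0.51)]
scene red_bar_center [([540.0, 557.0, 4.0], 0.96), ([339.0, 315.0, 5.0], 0.74), ([451.0, -110.0, 53.0], 0.36)]
```

```bash
python3 -c "
from rig import robot
print(robot.sign_off())"
```

```text
the job is handed in; nothing more can be done
None
```

I laid the red bar flat on the bed, shut the guard past its detent, held the pedal on its stop for about 1.4 s and let it come back up, then handed the job in at about 26 s; the hand-in returned no verdict.

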